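Screw the orange seed canister lid down snug

ROBOT

A 7-joint arm with a two-finger parallel gripper is mounted at the origin on the work surface. World frame = base frame: x ahead of the robot, y to its left, z up, the work surface at z = 0. Lengths are in m, angles in rad, forces in N, time in s.
With the tool pointing down it reaches from about 0.35 to 0.9 m from the base axis. Payload 8.1 kg.
Tool frame: the origin (TCP) lies midway between the tips of the shut fingers; the grasp point (between the pads) lies arm.hold_point_z behind it (arm.hold_point_z is the distance from the TCP to the grasp point, in m); z points along the fingers, x is the direction in which the jaws open and shut, and the axes are right-handed (so a half turn about z gives the same grasp; the last joint's range is limited). The gripper opens to 92 mm and grips with 3 to 60 N. Pads are 19 mm wide; open, the fingers measure 130 mm over their backs; the gripper's body (75 mm by 190 mm) begins 47 mm behind the grasp point.
Start: joints at [-1.433, 0.434, 0.025, 1.573, -0.012, 1.134, -0.075], TCP at [0.149, 0.607, 0.227] pointing down, gripper open.
Joint ranges: [-2.62, 2.62], [-0.44, 2.09], [-1.27, 1.32], [0.08, 2.57], [-1.32, 4.46], [0.12, 2], [-2.74, 2.74]. Speed limits (rad/s): [2.22, 2.22, 3.01, 3.01, 3.14, 3.14, 3.14].

INTERFACE

Orientations are given as a rotation vector (axis times angle).
In Python, from cell import arm gives the robot as it stands.
- The arm moves only by the shell command python3 -m pendant 'ROWS' [FORCE]. ROWS is JSON, a list of rows, each an object with "dp": the shift along the tool's x, y, z in m, a list of three; "rotation": the turn, a rotation vector about the tool's x, y, z in rad, a list of three; "fingers": the closure, from -1 (fully open) to 1 (shut). In form: [{"dp": [x, y, z], "rotation": [rx, ry, rz], "fingers": fingers}, ...]. A call has 1 to 20 rows; each row is the pose to reach, as a shift and turn from the pose measured when the call began, along the tool's axes at that moment; what a row does not reach only later rows make up. A row lasts 1/8 s, in which the tool goes at most 62.5 mm and 10.7 degrees, less where a joint would pass 70% of its speed; a pose out of reach is approached as far as the arm can. A call with a gripper value outside its range is refused whole. The fingers move at their own pace and stop on an object; FORCE is the grip in N (left out, the last holds). Time passes only in rows, so rows that repeat a pose let the fingers close. It gives the time, the measured TCP pose, the force and the opening at its end, in the units of the state.
- arm.observe(): the state, without advancing time (a new reading comes with each control period).
- arm.get_image(name): name is "scene" or "top"; returns the picture (480x640x3 uint8, blue, green, red); there is no depth.
- arm.camera_params(name): a dict with "camera_matrix" (3x3 intrinsics, pixels), "k1" (the pictures are not rectified: a ray, as slopes to the right and down, at radius r is drawn at 1 + k1 r^2 times it, then the intrinsics apply), "rvec" (rotation vector, rad) and "tvec" (3), from world to camera coordinates, as OpenCV has them. Camera axes: x right, y down, z forward; pixel columns grow to the right and rows downward; lengths in m; the calibration is good to about 2 mm. A picture is of the moment at which its call begins. camera_params takes no time and is no camera call.
- arm.sign_off(): hands the job in, once; it reports no verdict.
The state is a dict: "clock": time; "joints": joint angles; "dq": joint speeds; "joint_efforts": joint torques, N m; "position": TCP position; "ee_rot": TCP orientation; "force": force on the tool from outside, world axes, zero at the start; "ft_torque": the same for the moment, N m; "width": opening from 0.0 (shut) to 1.0 (fully open).
Only numpy, scipy, OpenCV 4.12 (cv2) and the standard library are available. Lean on these libraries where they do the work, as an engineer would, in place of code of your own. Each camera call takes 0.05 s, during which the arm holds its last target.

TASK

The seed canister with the orange lid has been left loose. Grip that lid from above and screw it down (clockwise) until you feel it come up snug, with its black pointer stopped in the green band and never forced on as far as the red one, then let go of it. Leave the lids of the blue and yellow canisters as they are; they are already snug.

Things in the scene. Friction and masses are not known exactly. Their poses are not given: they have to be found in the camera images.
- orange_axis (a point): Fixed point of the orange-lidded canister, on the axis of the lid (upright ribbed cylinder 60 mm across, 36 tall) at grip height, 146 mm above the bench; lid top 12 mm above. The flat shoulder (88 across) is 26 mm below: fingertips at most 24 below. z is up; its -x points where the pointer stands when the seal just touches; turning clockwise takes the pointer from -x to +y. Bolted down.
- orange_pointer (a point): Tip of the black pointer on top of the orange lid, 30 mm from the axis; turns with the lid. Starts 0.6 to 1.0 rad short of seal contact: one grasp is enough. Torque: 0.10 N m while loose; past contact 0.22 N m plus 1.0 per rad (held still, less by up to 0.44). Green band on the shoulder: 0.08 to 0.50 rad clockwise past contact; red from 0.60. Released, springs back to 0.22 if past it. No sinking.
- blue_lid (a joint): Turn of the blue lid past seal contact on its own canister of the same size, rad, growing clockwise (tighter); starts snug, at 0.14 to 0.22; to be left alone. The three canisters look alike but for the colour of lid and stripe; their axes are at least 130 mm apart and nothing near them is taller.
- yellow_lid (a joint): Turn of the yellow lid past seal contact on its own canister of the same size, rad, growing clockwise (tighter); starts snug, at 0.14 to 0.22; to be left alone.
Things that resemble listed ones, but are neither listed nor needed, are in the scene too. What is shaped like the part that bears blue_lid but pink is not meant.

How it is judged:
By the outcome, as a careful person would: the job done as asked, in the order asked, and still so for the second after the job is handed in, with the robot touching nothing.
It also fails if it takes over 34 s, if anything falls off the work surface, if the arm or the gripper's body presses on something with over 40 N, if the wrist force passes 120 N, or if a joint passes its speed limit or range.

## Working session

There is one attempt and no reset: what is moved stays moved. The work goes in short steps, Python scripts to look and compute and a shell command to move; the robot and the scene stay as the last step left them, time stands still between calls to the robot, and variables do not carry over. Pictures are saved under pics/ and viewed, and the job is handed in when it is done.

```bash
mkdir -p pics; ls
python3 - <<'E'
from cell import arm
import cv2
for n in("scene","top"):
    cv2.imwrite(f"pics/{n}0.png",arm.get_image(n)); print(n,arm.camera_params(n))
print(arm.observe(),arm.hold_point_z)
E
```

```text
pics
scene {'camera_matrix': array([[479.06636694,   0.        , 312.85651159],
       [  0.        , 479.06636694, 237.0058895 ],
       [  0.        ,   0.        ,   1.        ]]), 'k1': 0.00910715408829562, 'rvec': array([ 1.37672059,  1.91228091, -1.01653445]), 'tvec': array([ 0.15712385, -0.16565701,  1.25175746])}
top {'camera_matrix': array([[607.68018756,   0.        , 299.83314537],
       [  0.        , 607.68018756, 232.57286715],
       [  0.        ,   0.        ,   1.        ]]), 'k1': 0.03927695477958233, 'rvec': array([ 2.18967903, -2.15726524,  0.12311982]), 'tvec': array([-0.01461238,  0.50703601,  0.92477736])}
{'clock': 0.1, 'joints': array([-1.43260175,  0.43518399,  0.02496932,  1.57395797, -0.01161257,
        1.13397205, -0.07512711]), 'dq': array([-0.00141309, -0.00311571, -0.0005335 , -0.00268529,  0.0005919 ,
       -0.00080965,  0.0003426 ]), 'joint_efforts': array([ 2.83761146e-03, -6.69127250e+01,  9.87797789e-01, -3.15149331e+01,
       -6.05369057e-02,  3.74920992e-02,  4.52023460e-05]), 'position': array([0.14898734, 0.60654444, 0.22602294]), 'ee_rot': array([ 2.47152815e+00,  1.93785257e+00, -1.58493772e-03]), 'force': array([-0.10845761, -0.08317337, -0.19669938]), 'ft_torque': array([0.00932622, 0.01829591, 0.02228964]), 'width': 0.9977784744729827} 0.0188
```

View pics/scene0.png

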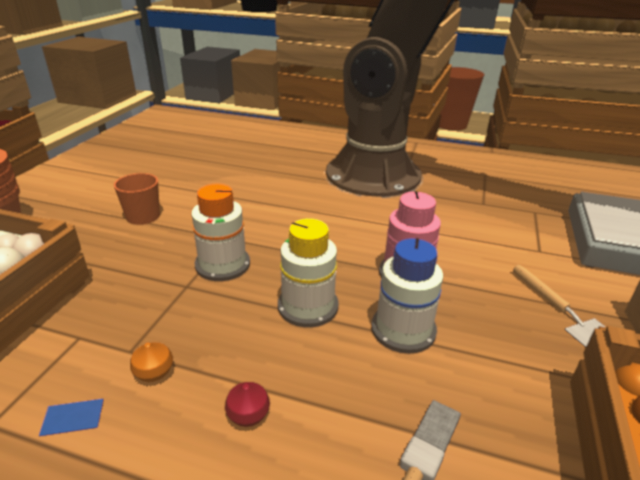

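View pics/top0.png

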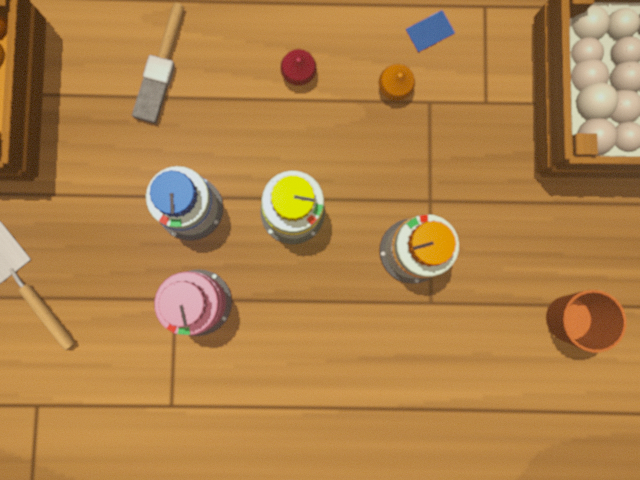

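The candidates in the top view are the orange lid (433,243), the orange fruit (396,83), the terracotta pot (592,322) and the yellow lid (293,197). The blue (172,192) and pink (185,302) canisters have the same shape. I choose the lid on the ribbed canister at (433,243); it matches the scene view at (215,200). Next is a close crop and a measurement.

```bash
cat > h.py <<'E'
import cv2,numpy as np
from cell import arm
from scipy.spatial.transform import Rotation as R
def ray(n,uv,z):
    p=arm.camera_params(n);K=p["camera_matrix"]
    d=np.array([p["k1"],0,0,0,0.])
    x=cv2.undistortPoints(np.array(uv,float).reshape(-1,1,2),K,d).reshape(-1,2)
    M=cv2.Rodrigues(p["rvec"])[0];C=-M.T@p["tvec"]
    r=np.c_[x,np.ones(len(x))]@M
    return C+r*((z-C[2])/r[:,2])[:,None]
def proj(n,P):
    p=arm.camera_params(n)
    return cv2.projectPoints(np.array(P,float).reshape(-1,1,3),p["rvec"],p["tvec"],p["camera_matrix"],np.array([p["k1"],0,0,0,0.]))[0].reshape(-1,2)
E
python3 - <<'E'
from h import *
im=cv2.imread("pics/top0.png");sc=cv2.imread("pics/scene0.png")
c=cv2.resize(im[195:295,370:480],None,fx=5,fy=5,interpolation=cv2.INTER_CUBIC)
c2=cv2.resize(sc[175:285,185:260],None,fx=4,fy=4,interpolation=cv2.INTER_CUBIC)
cv2.imwrite("pics/crop_top.png",c);cv2.imwrite("pics/crop_sc.png",c2)
hsv=cv2.cvtColor(im,cv2.COLOR_BGR2HSV)
print(hsv[243,445],hsv[260,433],hsv[90,396])
m=cv2.inRange(hsv,(5,240,215),(18,255,255))
m[:205]=0;m[285:]=0;m[:,:395]=0;m[:,475:]=0
n,l,s,cc=cv2.connectedComponentsWithStats(m)
i=1+np.argmax(s[1:,4]);print(s[i],cc[i])
k=max(cv2.findContours((l==i).astype(np.uint8),cv2.RETR_EXTERNAL,cv2.CHAIN_APPROX_NONE)[0],key=len)
h=cv2.convexHull(k);print(cv2.minEnclosingCircle(h))
P=ray("top",h.reshape(-1,2),.158)
(x,y),r=cv2.minEnclosingCircle(P[:,:2].astype(np.float32));print(x,y,r)
E
```

```text
[ 20 255 223] [ 21 249 223] [ 18 251 179]Traceback (most recent call last):
  File "<stdin>", line 11, in <module>
    return _wrapfunc(a, 'argmax', axis=axis, out=out, **kwds)
    return bound(*args, **kwds)
ValueError: attempt to get argmax of an empty sequence
```

View pics/crop_top.png

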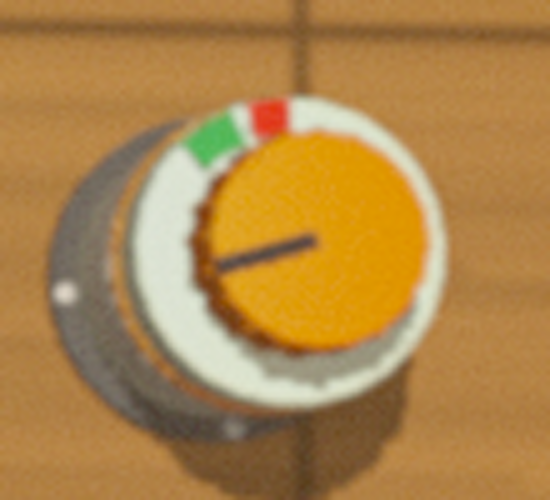

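View pics/crop_sc.png

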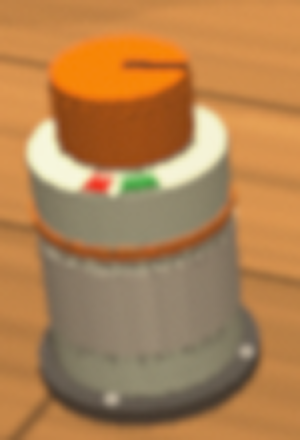

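The crop confirms it: an orange ribbed lid, with its black pointer toward (413,248) and the green band at about (413,223), clockwise of the pointer. Red is beyond that at (424,218).

```bash
cat >> h.py <<'E'
def measure(im,axis=None):
    hsv=cv2.cvtColor(im,cv2.COLOR_BGR2HSV)
    roi=np.zeros(im.shape[:2],np.uint8);roi[205:285,390:475]=1
    def big(m):
        m=m*roi;n,l,s,cc=cv2.connectedComponentsWithStats(m);i=1+np.argmax(s[1:,4]);return (l==i).astype(np.uint8),cc[i],s[i]
    m,c,s=big(cv2.inRange(hsv,(14,225,200),(26,255,255)))
    k=max(cv2.findContours(m,cv2.RETR_EXTERNAL,cv2.CHAIN_APPROX_NONE)[0],key=len)
    h=cv2.convexHull(k).reshape(-1,2)
    P=ray("top",h,.158)
    e=cv2.fitEllipse(P[:,:2].astype(np.float32)*1000)
    print("lid",s,"ellipse mm",e)
    ax=np.array(e[0])/1000 if axis is None else np.array(axis)
    out={}
    g=cv2.inRange(hsv,(45,90,60),(85,255,255));r=cv2.bitwise_or(cv2.inRange(hsv,(0,150,120),(7,255,255)),cv2.inRange(hsv,(173,150,120),(180,255,255)))
    for nm,mm in(("green",g),("red",r)):
        mm=mm*roi;q=np.argwhere(mm)[:,::-1]
        if len(q):
            W=ray("top",q,.120)[:,:2]-ax
            a=np.arctan2(W[:,1],W[:,0]);print(nm,len(q),q.mean(0),"ang",a.mean(),a.min(),a.max(),"rad",np.hypot(*W.T).mean())
    d=(hsv[:,:,2]<120).astype(np.uint8)
    disc=cv2.fillPoly(np.zeros_like(roi),[h],1)
    q=np.argwhere(cv2.erode(disc,np.ones((3,3)))*d)[:,::-1]
    W=ray("top",q,.158)[:,:2]-ax
    mu=W.mean(0);print("pointer",len(q),q.mean(0),"ang",np.arctan2(mu[1],mu[0]),"far",np.hypot(*W.T).max())
    return ax
E
python3 - <<'E'
from h import *
im=cv2.imread("pics/top0.png")
ax=measure(im);print(ax)
sc=cv2.imread("pics/scene0.png")
u=proj("scene",[[*ax,.158]])[0];print("scene proj",u)
o=arm.observe();M=R.from_rotvec(o["ee_rot"]).as_matrix();print(M)
print("dp at z TCP=.146-.0188:",M.T@(np.array([*ax,.146])-o["position"]))
for n,z in(("blue",(172,192)),("yellow",(293,197)),("pink",(185,302))): print(n,ray("top",z,.158))
print(proj("top",[o["position"]]))
E
```

```text
lid [414 222  40  42 999] ellipse mm ((482.9375, -185.10406494140625), (55.487953186035156, 56.43703842163086), 114.85346221923828)
green 61 [412.26229508 222.39344262] ang 0.5730435575654279 0.40077520735116595 0.7574641313860319 rad 0.0376770489822529
red 41 [423.3902439  217.95121951] ang 0.1202417771549979 0.02015652653149376 0.23242076566149544 rad 0.03840945724318322
pointer 26 [423.53846154 245.11538462] ang 1.8550774237066978 far 0.02418665410744729
[ 0.4829375  -0.18510406]
scene proj [216.54916561 190.43810836]
[[ 2.38568855e-01  9.71125561e-01 -2.16961417e-04]
 [ 9.71124616e-01 -2.38568927e-01 -1.35905473e-03]
 [-1.37157303e-03  1.13531557e-04 -9.99999053e-01]]
dp at z TCP=.146-.0188: [-0.68900949  0.51316119  0.0810263 ]
blue [[0.54598018 0.16760851 0.158     ]]
yellow [[0.54187744 0.00417684 0.158     ]]
pink [[0.3987099  0.14512937 0.158     ]]
[[-248.21580529  522.7237439 ]]
```

```bash
cat >> h.py <<'E'
def goto(P,yaw):
    o=arm.observe();M=R.from_rotvec(o["ee_rot"])
    T=R.from_matrix(np.array([[np.cos(yaw),np.sin(yaw),0],[np.sin(yaw),-np.cos(yaw),0],[0,0,-1.]]))
    print("dp",np.round(M.inv().apply(np.array(P)-o["position"]),4),"rot",np.round((M.inv()*T).as_rotvec(),4))
def st():
    o=arm.observe();m=R.from_rotvec(o["ee_rot"]).as_matrix()
    print(round(o["clock"],2),o["position"].round(4),"yaw",round(np.arctan2(m[1,0],m[0,0]),4),"tilt",m[:2,2].round(4),"j",o["joints"].round(2),"F",o["force"].round(1),"T",o["ft_torque"].round(2),"w",round(o["width"],3))
E
python3 - <<'E'
from h import *
goto([.48,.20,.25],.40)
t=ray("top",[(413.6,248.4),(433,243)],.158)[:,:2];print(t);d=t[0]-t[1];print(np.arctan2(d[1],d[0]),np.hypot(*d),"tip about axis",np.arctan2(*(t[0]-[.4829,-.1851])[::-1]))
E
```

```text
dp [-0.3159  0.4184 -0.0235] rot [7.000e-04 1.200e-03 9.299e-01]
[[ 0.47457367 -0.15897467]
 [ 0.48226407 -0.18508252]]
1.8572574886295108 0.027216943229799055 tip about axis 1.879326000547731
```

```bash
python3 -m pendant '[{"dp":[-0.04,0.05,-0.024],"rotation":[0,0,0.12],"fingers":-1},{"dp":[-0.08,0.10,-0.024],"rotation":[0,0,0.24],"fingers":-1},{"dp":[-0.12,0.155,-0.024],"rotation":[0,0,0.36],"fingers":-1},{"dp":[-0.16,0.21,-0.024],"rotation":[0,0,0.48],"fingers":-1},{"dp":[-0.20,0.265,-0.024],"rotation":[0,0,0.6],"fingers":-1},{"dp":[-0.24,0.318,-0.024],"rotation":[0,0,0.72],"fingers":-1},{"dp":[-0.28,0.37,-0.024],"rotation":[0,0,0.83],"fingers":-1},{"dp":[-0.316,0.418,-0.024],"rotation":[0,0,0.93],"fingers":-1},{"dp":[-0.316,0.418,-0.024],"rotation":[0,0,0.93],"fingers":-1}]'
python3 - <<'E'
from h import *
st();goto([.483,-.185,.21],-.30)
E
```

```text
clock: 1.23
position: [0.4814, 0.1962, 0.2506]
ee_rot: [3.078, 0.614, -0.0]
force: [0.3, 0.1, -0.4]
width: 1.001
1.23 [0.4814 0.1962 0.2506] yaw 0.3938 tilt [ 0.0004 -0.0025] j [-0.83  0.25  0.43  1.82 -0.11  1.1   0.03] F [ 0.3  0.1 -0.4] T [-0.09  0.05  0.01] w 1.001
dp [-0.1447  0.3525  0.0415] rot [ 2.500e-03 -3.000e-04  6.938e-01]
```

```bash
python3 -m pendant '[{"dp":[-0.02,0.05,0.0],"rotation":[0,0,0.1],"fingers":-1},{"dp":[-0.042,0.10,0.0],"rotation":[0,0,0.2],"fingers":-1},{"dp":[-0.063,0.155,0.0],"rotation":[0,0,0.3],"fingers":-1},{"dp":[-0.085,0.21,0.0],"rotation":[0,0,0.4],"fingers":-1},{"dp":[-0.107,0.26,0.0],"rotation":[0,0,0.5],"fingers":-1},{"dp":[-0.128,0.31,0.01],"rotation":[0.002,0,0.6],"fingers":-1},{"dp":[-0.1447,0.3525,0.02],"rotation":[0.0025,0,0.694],"fingers":-1},{"dp":[-0.1447,0.3525,0.0415],"rotation":[0.0025,0,0.694],"fingers":-1},{"dp":[-0.1447,0.3525,0.0415],"rotation":[0.0025,0,0.694],"fingers":-1},{"dp":[-0.1447,0.3525,0.0415],"rotation":[0.0025,0,0.694],"fingers":-1}]'
python3 - <<'E'
from h import *
st();goto([.483,-.185,.128],-.30)
cv2.imwrite("pics/top1.png",arm.get_image("top"))
cv2.imwrite("pics/scene1.png",arm.get_image("scene"))
E
```

```text
clock: 2.48
position: [0.4832, -0.1844, 0.2104]
ee_rot: [-3.106, 0.468, -0.0]
force: [-0.0, -0.5, 0.7]
width: 0.998
2.48 [ 0.4832 -0.1844  0.2104] yaw -0.299 tilt [0.0003 0.0001] j [-0.3   0.32  0.73  1.9  -0.25  1.02  0.24] F [-0.  -0.5  0.7] T [-0.08  0.08 -0.02] w 0.998
dp [-0.0001  0.0007  0.0824] rot [-0.0002 -0.0002  0.001 ]
```

View pics/scene1.png

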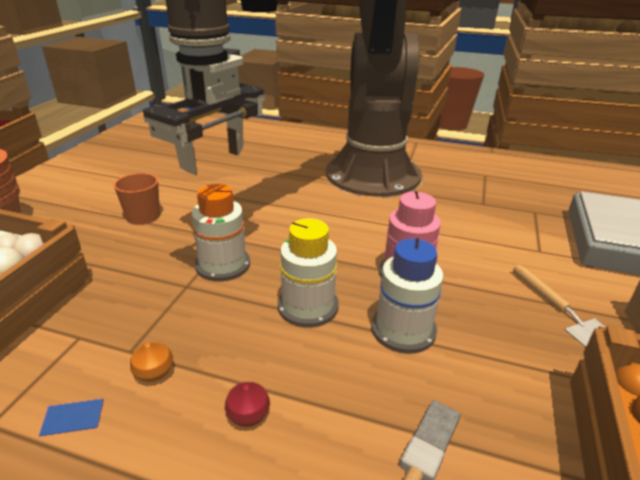

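View pics/top1.png

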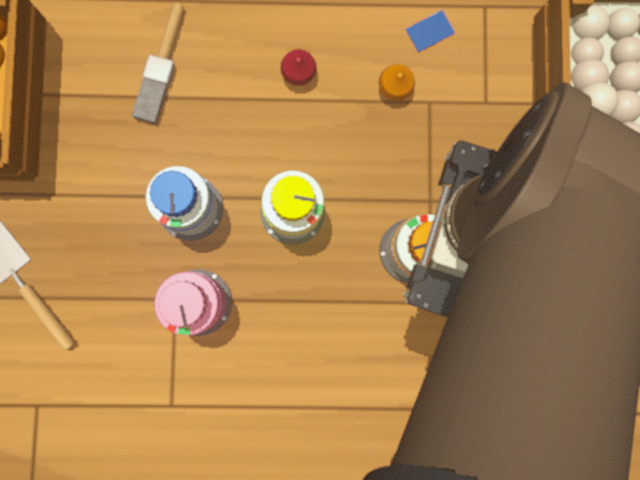

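The scene view shows the open fingers straddling the orange lid, with tips near (188,168) and (237,150). The top view shows the gripper above the lid, clear of the other canisters. I'll descend next.

```bash
python3 -m pendant '[{"dp":[0,0,0.03],"rotation":[0,0,0],"fingers":-1},{"dp":[0,0.0005,0.06],"rotation":[0,0,0],"fingers":-1},{"dp":[0,0.0005,0.082],"rotation":[0,0,0],"fingers":-1},{"dp":[0,0.0005,0.082],"rotation":[0,0,0],"fingers":-1},{"dp":[0,0.0005,0.082],"rotation":[0,0,0],"fingers":-1}]' 8
python3 - <<'E'
from h import *
st()
cv2.imwrite("pics/scene2.png",cv2.resize(arm.get_image("scene")[120:300,130:330],None,fx=3,fy=3))
E
```

```text
clock: 3.2
position: [0.4842, -0.1849, 0.1298]
ee_rot: [-3.106, 0.467, -0.004]
force: [0.1, 0.2, -0.0]
width: 1.0
3.2 [ 0.4842 -0.1849  0.1298] yaw -0.2983 tilt [ 0.0027 -0.0002] j [-0.23  0.42  0.67  1.99 -0.35  0.84  0.33] F [ 0.1  0.2 -0. ] T [-0.15  0.03 -0.01] w 1.0
```

View pics/scene2.png

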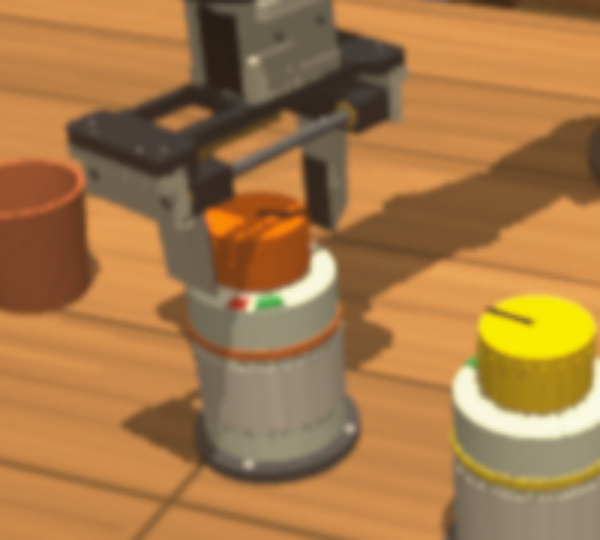

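The fingers straddle the lid, with the near finger at its left edge and the other behind it, clear of the shoulder. I'll close gently first to check centring.

```bash
python3 -m pendant '[{"dp":[0,0,0.001],"rotation":[0,0,0],"fingers":1},{"dp":[0,0,0.001],"rotation":[0,0,0],"fingers":1},{"dp":[0,0,0.001],"rotation":[0,0,0],"fingers":1},{"dp":[0,0,0.001],"rotation":[0,0,0],"fingers":1},{"dp":[0,0,0.001],"rotation":[0,0,0],"fingers":1},{"dp":[0,0,0.001],"rotation":[0,0,0],"fingers":1}]' 8
python3 - <<'E'
from h import *
st()
o=arm.observe();print(R.from_rotvec(o["ee_rot"]).inv().apply(o["force"]))
E
```

```text
clock: 4.0
position: [0.4851, -0.1852, 0.1292]
ee_rot: [3.107, -0.467, 0.007]
force: [3.3, -1.3, 1.4]
width: 0.652
4.0 [ 0.4851 -0.1852  0.1292] yaw -0.2983 tilt [ 0.0045 -0.0007] j [-0.23  0.42  0.67  1.99 -0.35  0.84  0.33] F [ 3.3 -1.3  1.4] T [-0.22 -0.63 -0.03] w 0.652
[ 3.54127455  0.24674481 -1.35992668]
```

```bash
python3 -m pendant '[{"dp":[0.001,0,0],"rotation":[0,0,0],"fingers":1},{"dp":[0.001,0,0],"rotation":[0,0,0],"fingers":1},{"dp":[0.001,0,0],"rotation":[0,0,0],"fingers":1}]' 45
python3 - <<'E'
from h import *
st()
o=arm.observe();print(R.from_rotvec(o["ee_rot"]).inv().apply(o["force"]))
E
```

```text
clock: 4.38
position: [0.4852, -0.1853, 0.1292]
ee_rot: [-3.106, 0.467, -0.005]
force: [-1.6, -0.1, 6.6]
width: 0.642
4.38 [ 0.4852 -0.1853  0.1292] yaw -0.2985 tilt [0.003  0.0002] j [-0.23  0.43  0.67  1.99 -0.35  0.84  0.33] F [-1.6 -0.1  6.6] T [0.18 0.53 0.01] w 0.642
[-1.48224805  0.5842777  -6.57918811]
```

```bash
python3 -m pendant '[{"dp":[0,0,0],"rotation":[0,0,0.1],"fingers":1},{"dp":[0,0,0],"rotation":[0,0,0.2],"fingers":1},{"dp":[0,0,0],"rotation":[0,0,0.3],"fingers":1},{"dp":[0,0,0],"rotation":[0,0,0.4],"fingers":1},{"dp":[0,0,0],"rotation":[0,0,0.5],"fingers":1},{"dp":[0,0,0],"rotation":[0,0,0.6],"fingers":1},{"dp":[0,0,0],"rotation":[0,0,0.65],"fingers":1}]'
python3 - <<'E'
from h import *
st()
o=arm.observe();print(R.from_rotvec(o["ee_rot"]).inv().apply(o["force"]))
cv2.imwrite("pics/scene3.png",cv2.resize(arm.get_image("scene")[120:300,130:330],None,fx=3,fy=3))
cv2.imwrite("pics/top3.png",cv2.resize(arm.get_image("top")[180:310,350:510],None,fx=4,fy=4))
st()
E
```

```text
clock: 5.25
position: [0.4868, -0.1864, 0.1294]
ee_rot: [-2.793, 1.437, -0.01]
force: [8.3, -5.3, -7.1]
width: 0.647
5.25 [ 0.4868 -0.1864  0.1294] yaw -0.9506 tilt [ 0.0057 -0.0027] j [-0.35  0.48  0.85  1.99 -0.47  0.87 -0.2 ] F [ 8.3 -5.3 -7.1] T [-1.19 -1.63  0.15] w 0.647
[ 9.09780518 -3.60363812  7.15303895]
5.35 [ 0.4868 -0.1864  0.1293] yaw -0.95 tilt [ 0.0056 -0.0026] j [-0.35  0.48  0.85  1.99 -0.47  0.87 -0.2 ] F [ 6.9 -5.5 -5.9] T [-1.11 -1.54 -0.09] w 0.643
```

View pics/scene3.png

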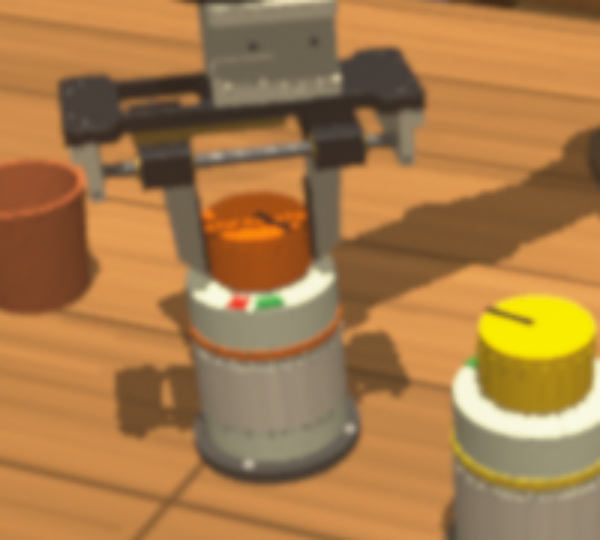

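View pics/top3.png

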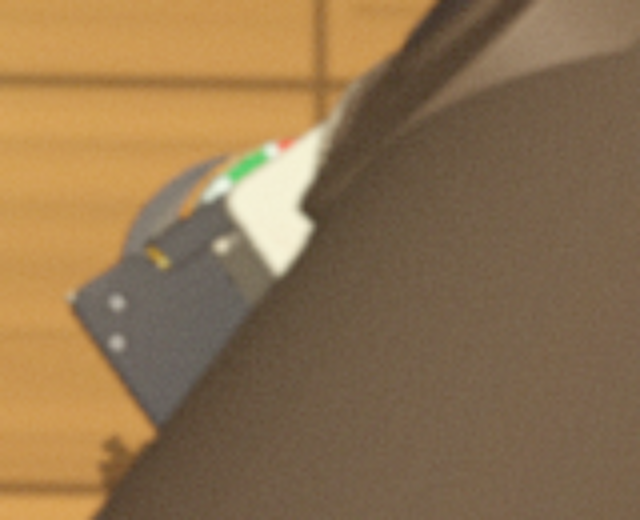

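The lid turns with the grip: the pointer now heads to crop (292,230), which is scene (227,197). I'll continue to just short of contact, easing the side force.

```bash
python3 -m pendant '[{"dp":[0.0015,0,0],"rotation":[0,0,0.08],"fingers":1},{"dp":[0.0015,0,0],"rotation":[0,0,0.16],"fingers":1},{"dp":[0.0015,0,0],"rotation":[0,0,0.24],"fingers":1},{"dp":[0.0015,0,0],"rotation":[0,0,0.28],"fingers":1},{"dp":[0.0015,0,0],"rotation":[0,0,0.28],"fingers":1}]' 50
python3 - <<'E'
from h import *
st()
o=arm.observe();print(R.from_rotvec(o["ee_rot"]).inv().apply(o["force"]))
t=ray("scene",[(227.3,196.7),(215,190.7)],.158)[:,:2];d=t[0]-t[1];print("pointer then",t,np.arctan2(d[1],d[0]))
E
```

```text
clock: 5.98
position: [0.4874, -0.1874, 0.1292]
ee_rot: [-2.565, 1.811, -0.008]
force: [-0.3, 1.9, 3.6]
width: 0.647
5.97 [ 0.4874 -0.1874  0.1292] yaw -1.2296 tilt [ 0.0049 -0.0022] j [-0.4   0.51  0.93  2.   -0.52  0.89 -0.41] F [-0.3  1.9  3.6] T [ 0.34  0.25 -0.06] w 0.647
[-1.85042079 -0.33580852 -3.58131457]
pointer then [[ 0.49700819 -0.15763272]
 [ 0.4846905  -0.18715218]] 1.1754881903578112
```

```bash
python3 -m pendant '[{"dp":[0,0,0],"rotation":[0,0,0.05],"fingers":1},{"dp":[0,0,0],"rotation":[0,0,0.1],"fingers":1}]'; python3 -c "
from h import *
st()"; python3 -m pendant '[{"dp":[0,0,0],"rotation":[0,0,0.04],"fingers":1},{"dp":[0,0,0],"rotation":[0,0,0.08],"fingers":1}]'; python3 -c "
from h import *
st()"
```

```text
clock: 6.22
position: [0.4875, -0.1876, 0.1293]
ee_rot: [-2.472, 1.937, -0.009]
force: [2.3, -2.0, 1.2]
width: 0.644
6.22 [ 0.4875 -0.1876  0.1293] yaw -1.3293 tilt [ 0.0052 -0.0026] j [-0.41  0.52  0.96  2.   -0.54  0.9  -0.49] F [ 2.3 -2.   1.2] T [-0.22 -0.06  0.34] w 0.644
clock: 6.48
position: [0.4875, -0.1879, 0.1293]
ee_rot: [-2.391, 2.036, -0.009]
force: [1.4, -2.1, 0.1]
width: 0.644
6.47 [ 0.4875 -0.1879  0.1293] yaw -1.4106 tilt [ 0.0053 -0.003 ] j [-0.42  0.53  0.98  2.   -0.56  0.91 -0.55] F [ 1.4 -2.1  0.1] T [-0.3  -0.04  0.38] w 0.644
```

Torque has risen to 0.34 and then 0.38 N m, so the seal has been reached at about 0.12 to 0.16 past contact. Geometry gives 0.115. I'll continue to about 0.3.

```bash
python3 -m pendant '[{"dp":[0,0,0],"rotation":[0,0,0.04],"fingers":1},{"dp":[0,0,0],"rotation":[0,0,0.08],"fingers":1}]'; python3 -c "
from h import *
st()"; python3 -m pendant '[{"dp":[0,0,0],"rotation":[0,0,0.04],"fingers":1},{"dp":[0,0,0],"rotation":[0,0,0.08],"fingers":1}]'; python3 -c "
from h import *
st()
cv2.imwrite('pics/scene4.png',cv2.resize(arm.get_image('scene')[120:300,130:330],None,fx=3,fy=3))
"
```

```text
clock: 6.72
position: [0.4875, -0.1881, 0.1293]
ee_rot: [-2.306, 2.133, -0.01]
force: [1.6, -2.7, -0.3]
width: 0.649
6.72 [ 0.4875 -0.1881  0.1293] yaw -1.4929 tilt [ 0.0053 -0.0036] j [-0.44  0.54  1.01  2.   -0.58  0.92 -0.62] F [ 1.6 -2.7 -0.3] T [-0.5  -0.08  0.52] w 0.649
clock: 6.98
position: [0.4876, -0.1884, 0.1293]
ee_rot: [-2.215, 2.226, -0.011]
force: [1.7, -2.9, -1.2]
width: 0.645
6.97 [ 0.4876 -0.1884  0.1293] yaw -1.5755 tilt [ 0.0055 -0.0041] j [-0.45  0.55  1.03  2.   -0.59  0.92 -0.68] F [ 1.7 -2.9 -1.2] T [-0.72 -0.15  0.6 ] w 0.645
```

View pics/scene4.png

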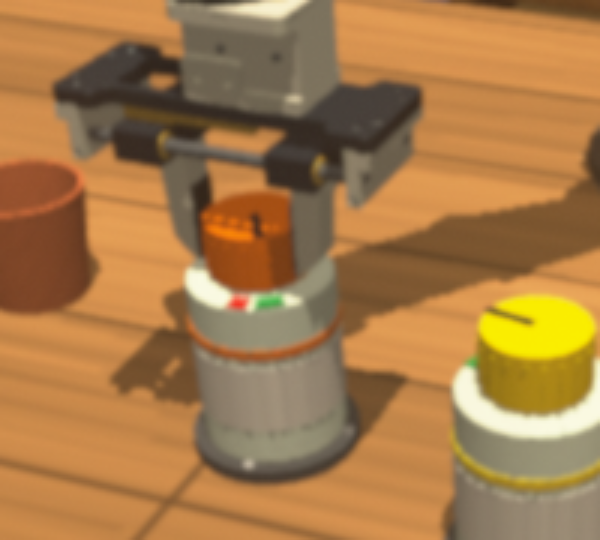

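The pointer stands over the green band, from crop (257,215) to (258,235), with green at (268,300) and red at (238,303). Torque is 0.60 N m, which gives 0.3 to 0.38 past contact. It is snug, so I'll release, then lift.

```bash
python3 -m pendant '[{"dp":[0,0,0],"rotation":[0,0,0],"fingers":-1},{"dp":[0,0,0],"rotation":[0,0,0],"fingers":-1},{"dp":[0,0,0],"rotation":[0,0,0],"fingers":-1},{"dp":[0,0,0],"rotation":[0,0,0],"fingers":-1},{"dp":[0,0,0],"rotation":[0,0,0],"fingers":-1},{"dp":[0,0,0],"rotation":[0,0,0],"fingers":-1}]'; python3 -c "
from h import *
st()"
```

```text
clock: 7.78
position: [0.4876, -0.1884, 0.1293]
ee_rot: [-2.213, 2.228, -0.011]
force: [-0.2, -0.2, 1.0]
width: 1.0
7.78 [ 0.4876 -0.1884  0.1293] yaw -1.5773 tilt [ 0.0054 -0.0041] j [-0.45  0.55  1.03  2.   -0.59  0.92 -0.68] F [-0.2 -0.2  1. ] T [-0.04  0.19  0.01] w 1.0
```

```bash
python3 -m pendant '[{"dp":[0,0,-0.04],"rotation":[0,0,0],"fingers":-1},{"dp":[0,0,-0.08],"rotation":[0,0,0],"fingers":-1},{"dp":[0,0,-0.13],"rotation":[0,0,0],"fingers":-1},{"dp":[0.04,0.02,-0.14],"rotation":[0,0,0],"fingers":-1},{"dp":[0.08,0.05,-0.14],"rotation":[0,0,0],"fingers":-1},{"dp":[0.12,0.08,-0.14],"rotation":[0,0,0],"fingers":-1},{"dp":[0.16,0.11,-0.14],"rotation":[0,0,0],"fingers":-1},{"dp":[0.20,0.14,-0.14],"rotation":[0,0,0],"fingers":-1},{"dp":[0.24,0.15,-0.14],"rotation":[0,0,0],"fingers":-1},{"dp":[0.24,0.15,-0.14],"rotation":[0,0,0],"fingers":-1},{"dp":[0.24,0.15,-0.14],"rotation":[0,0,0],"fingers":-1}]'
python3 - <<'E'
from h import *
st();im=arm.get_image("top");cv2.imwrite("pics/top5.png",im)
cv2.imwrite('pics/scene5.png',cv2.resize(arm.get_image('scene')[120:300,130:330],None,fx=3,fy=3))
E
```

```text
clock: 9.15
position: [0.3352, -0.4264, 0.2692]
ee_rot: [-2.213, 2.228, -0.009]
force: [0.9, -0.2, 0.1]
width: 1.0
9.15 [ 0.3352 -0.4264  0.2692] yaw -1.5778 tilt [ 0.0051 -0.0034] j [ 0.01  0.41  1.13  1.77 -0.4   1.21 -0.33] F [ 0.9 -0.2  0.1] T [-0.05  0.17  0.01] w 1.0
```

View pics/top5.png

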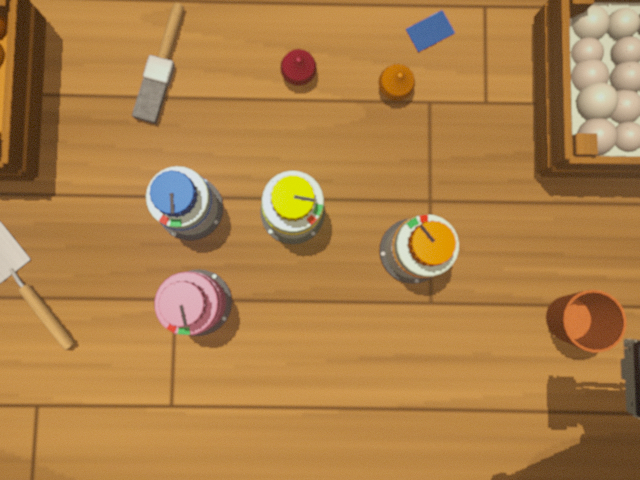

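View pics/scene5.png

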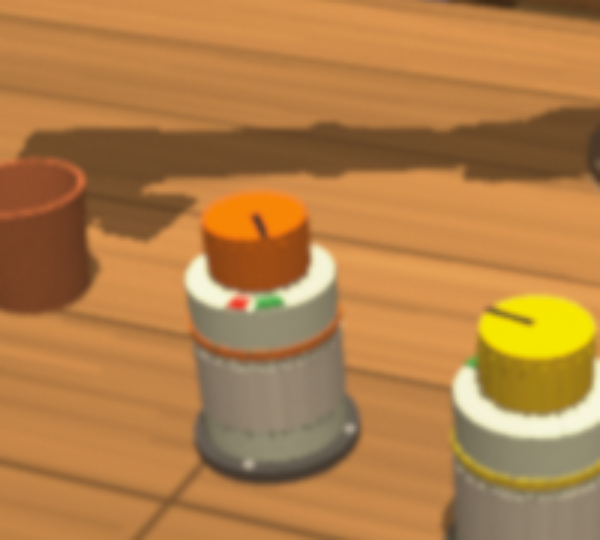

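Both views show the orange lid free, its pointer ending near (421,227) in the top view, by the green band at (413,223). The blue, yellow and pink lids look unchanged. I'll measure the angles.

Run:
```python
from h import *
a=cv2.imread("pics/top0.png");b=cv2.imread("pics/top5.png")
measure(b,[.4845,-.1865]);measure(b)
h=cv2.cvtColor(b,cv2.COLOR_BGR2HSV)
q=np.argwhere(h[218:248,412:442,2]<120)[:,::-1]+[412,218]
W=ray("top",q,.158)[:,:2].astype(np.float32);v=cv2.fitLine(W,cv2.DIST_L2,0,.01,.01).ravel();print(len(q),"line dir",np.arctan2(v[1],v[0]))
for n,(x,y) in dict(blue=(172,192),yellow=(293,197)).items():
    print(n,cv2.absdiff(a,b)[y-40:y+40,x-40:x+40].mean(),cv2.absdiff(a,b)[y-40:y+40,x-40:x+40].max())
```

```text
lid [416 222  38  42 956] ellipse mm ((482.9394836425781, -185.92478942871094), (53.27570343017578, 57.284278869628906), 90.32274627685547)
green 61 [412.26229508 222.39344262] ang 0.6273852608157051 0.4564048163578147 0.8186472742426654 rad 0.0371786213575713
red 40 [423.325 217.9  ] ang 0.1651592986854618 0.05512170745262071 0.2838269864181515 rad 0.037155356592700035
pointer 27 [427.51851852 234.2962963 ] ang 0.7454720570284717 far 0.023144335995305822
lid [416 222  38  42 956] ellipse mm ((482.9394836425781, -185.92478942871094), (53.27570343017578, 57.284278869628906), 90.32274627685547)
green 61 [412.26229508 222.39344262] ang 0.5911534943094036 0.42223787520899664 0.7746273524503798 rad 0.03812424874100752
red 40 [423.325 217.9  ] ang 0.1437134471253826 0.03953153346855143 0.2553913209296042 rad 0.0386056007273588
pointer 27 [427.51851852 234.2962963 ] ang 0.6368224107142978 far 0.024025649831930125
31 line dir 0.68124545
blue 2.33328125 17
yellow 2.3233333333333333 45
```

Run:
```python
from h import *
a=cv2.imread("pics/top0.png");b=cv2.imread("pics/top5.png")
d=cv2.absdiff(a,b)[157:237,253:333].max(2);print(np.argwhere(d>20)[:,::-1]+[253,157])
st();print(arm.sign_off())
```

```text
[[300 178]
 [301 178]
 [281 182]
 [283 183]
 [280 184]
 [282 184]
 [284 184]
 [281 185]
 [282 185]
 [277 186]
 [280 186]
 [282 186]
 [275 187]
 [277 187]
 [278 187]
 [280 187]
 [283 187]
 [286 187]
 [277 188]
 [286 188]
 [280 189]
 [281 189]
 [274 190]
 [275 190]
 [276 190]
 [276 191]
 [283 191]
 [285 191]
 [289 191]
 [274 192]
 [275 192]
 [312 192]
 [274 193]
 [277 193]
 [279 193]
 [280 193]
 [292 193]
 [273 194]
 [280 194]
 [281 194]
 [282 194]
 [284 194]
 [293 194]
 [297 194]
 [276 195]
 [282 195]
 [287 195]
 [303 195]
 [274 196]
 [276 196]
 [285 196]
 [282 197]
 [278 198]
 [279 198]
 [280 198]
 [282 198]
 [284 198]
 [275 199]
 [276 199]
 [278 199]
 [280 199]
 [281 199]
 [284 199]
 [286 199]
 [274 200]
 [284 200]
 [287 200]
 [300 200]
 [275 201]
 [279 201]
 [281 201]
 [283 201]
 [285 201]
 [286 201]
 [278 202]
 [281 202]
 [282 202]
 [285 202]
 [275 203]
 [282 203]
 [277 204]
 [282 205]
 [277 206]
 [279 206]
 [277 207]
 [278 207]
 [281 207]
 [283 207]
 [280 208]
 [285 208]
 [278 209]
 [276 210]
 [278 210]
 [279 210]
 [281 210]
 [285 212]
 [286 213]
 [297 218]
 [298 218]
 [292 219]]
9.25 [ 0.3361 -0.4256  0.2692] yaw -1.5755 tilt [ 0.0053 -0.0031] j [ 0.01  0.41  1.13  1.77 -0.4   1.21 -0.33] F [ 0.2  0.1 -0. ] T [-0.08  0.13  0.01] w 1.0
the job is handed in; nothing more can be done
None
```

The orange lid is screwed down snug with its pointer in the green band. I gripped it from above, turned it about 1.28 rad clockwise in one grasp, let go, moved clear, and handed in at 9.25 s.

- **Snugness:** torque rose from the loose level to 0.60 N m, which puts the lid about 0.3 to 0.38 rad past seal contact while held. Geometry from the images gave about 0.28.
- **After release:** the pointer stands at a world angle of about 0.68 rad, with the green band running from about 0.42 to 0.80. That is about 0.2 rad past contact, as expected after springing back, and well short of the red band.
- **Other lids:** I never approached the blue and yellow canisters, and they look the same before and after. Scattered pixels on the yellow lid's left side differed slightly between the pictures; I take that as a lighting or noise difference, since its pointer did not move.
- **Disagreements:** the image estimate of the lid's axis was off by about 2 to 5 mm from where the grip settled. That left pointer-angle estimates from 0.64 to 0.75 rad, all inside the green band.
- **Side force:** it stayed around 10 N or less in every reading during the turn.

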